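# Slide the desk organiser's cover into its notches

## Task

With the fingertips, push the desk organiser's dark sliding cover along its rails, away from the end that carries its metal finger lip, until it drops into the locating notches and lies flush between the side walls. Do not lift the cover; the potted cactus riding on it must stay standing on it, and the globe, mug and stapler around must be left where they are. Finish with the hand clear.

Things in the scene. Friction and masses are not known exactly. Their poses are not given: they have to be found in the camera images.
- organiser: pale wooden open-topped desk organiser, fixed to the desk, 200 mm (its x) by 400 mm (its y); origin at the centre of its underside, on the desk; z up. Side walls along y, 12 mm thick, tops 64 mm above the desk, 176 mm apart inside; end walls only 38 mm high. The cover slides towards +y. A dark line across each wall top at y = -60 mm marks the cover's lip end when home.
- notch (a point): centre of one notch at rail-top height. A rail 16 mm wide runs inside each side wall, centred at organiser x = +-80 mm, top 52 mm above the desk. Each has two notches 20 mm long, 8 mm deep, centred at organiser y = -45 and +125 mm; this one is at x = -80, y = -45. Beyond the notches the rails run on, with no end stop: a cover forced up out of the notches is not home.
- seat (a point): point fixed to the organiser where the cover's origin lies when the cover is home (40 mm towards +y from the organiser's centre, 46 mm above the desk); axes as the organiser's
- cover: loose dark wooden board, 0.28 to 0.56 kg, 172 mm (its x) by 200 mm (its y, the sliding direction), 12 mm thick, between the side walls with 2 mm play each side; axes as the organiser's. Four feet 6 mm high, 14 mm long, centred at x = +-80, y = +-85 mm, ride on the rails. Origin: the board's centre, at the height of the feet's undersides (board 6 to 18 mm above it).
- cover_top (a point): centre of the cover's upper face, 18 mm above the cover's origin. Sliding, it is 70 mm above the desk, 6 mm proud of the wall tops. Home, all four feet drop together into the notches, the cover sinks 6 mm onto the rails and this face is flush with the wall tops (64 mm); the notch walls then stop it. The cover starts 50 to 120 mm short of home in -y.
- push_face (a point): point on the upright -y end face of the cover, mid-width, 20 mm above its origin; push here towards +y. The face is the board's edge and the finger lip, an aluminium bar 110 mm wide (x), 10 mm thick, rising 15 mm above the board; together 6 to 33 mm above the cover's origin. Behind it (-y) the space above the rails is free. A push of about 3 to 8 N slides it; home, the notches hold against 25 N.
- cactus: green cactus in a white pot, 62 mm across, 95 mm tall, about 0.16 kg, standing loose on the cover's front half, its centre 115 to 150 mm from the cover's lip end; origin at the centre of the pot's underside, z up
- globe: small globe on a brass foot, 135 mm tall, 104 mm across; origin under its foot, on the desk beyond the organiser's +y end; bystander
- mug: white mug, 80 mm across, 90 mm tall; origin under its centre, on the desk on the organiser's +x side; bystander
- stapler: red and black stapler, 34 by 120 by 49 mm; origin under its centre, on the desk on the organiser's +x side; bystander
There are look-alikes about, which are no part of the job. What is shaped like the cactus but red or yellow is not meant.

How it is judged:
By the outcome, as a careful person would: the job done as asked, in the order asked, and still so for the second after the job is handed in, with the robot touching nothing.
It also fails if it takes over 32 s, if anything falls off the work surface, if the arm or the gripper's body presses on something with over 40 N, if the wrist force passes 120 N, or if a joint passes its speed limit or range.

## Robot

A 6-joint arm with a two-finger parallel gripper is mounted at the origin on the work surface. World frame = base frame: x ahead of the robot, y to its left, z up, the work surface at z = 0. Lengths are in m, angles in rad, forces in N, time in s.
With the tool pointing down it reaches from about 0.375 to 0.9 m from the base axis. Payload 3.1 kg.
Tool frame: the origin (TCP) lies midway between the tips of the shut fingers; the grasp point (between the pads) lies robot.tcp_to_grasp behind it (robot.tcp_to_grasp is the distance from the TCP to the grasp point, in m); z points along the fingers, y is the direction in which the jaws open and shut (so a half turn about z gives the same grasp; the last joint's range is limited). The gripper opens to 87 mm and grips with 3 to 60 N. Pads are 19 mm wide; open, the fingers measure 117 mm over their backs; the gripper's body (75 mm by 190 mm) begins 51 mm behind the grasp point.
Start: joints at [-1.51, 0.527, 1.433, -0, 1.181, -0.178], TCP at [0.148, -0.607, 0.223] pointing down, gripper open.
Joint ranges: [-3.08, 3.08], [-0.75, 2.2], [0.22, 2.44], [-1.43, 4.57], [0, 2.65], [-2.85, 2.85]. Speed limits (rad/s): [2.79, 2.79, 3.14, 3.14, 3.14, 3.14].

## Interface

Orientations are given as a unit quaternion [x, y, z, w].
In Python, from rig import robot, cams, nets gives the robot as it stands. The module is installed in compiled form; this text tells all that it offers.
- The arm moves only by the tool play_rows, never from a script. Its argument "commands" is a list of rows, each an object of numbers: "x", "y", "z": the shift along the tool's x, y, z in mm; "spin": the turn about the tool's z in rad. In form: [{"x": .., "y": .., "z": .., "spin": ..}, ...]. A call has 1 to 8 rows; each row shifts and turns the pose as measured when the row begins, along the tool's axes as they then stand; what a row does not reach is not made up. A row lasts 1/10 s, in which the tool goes at most 50 mm and 8.59 degrees, less where a joint would pass 70% of its speed; a pose out of reach is approached as far as the arm can. A call is refused whole if a number of a shift passes 50 or a number of a turn 0.15, either way. A call with a gripper value outside its range is refused whole. "grip" is the opening, from 0 (shut) to 1 (fully open), set as the call begins (left out, the last holds). The fingers move at their own pace and stop on an object; "newtons" is the grip in N (left out, the last holds). Time passes only in rows, so rows that do not move let the fingers close. It gives the time, the measured TCP pose, the force and the opening at its end, in the units of the state.
- robot.get_obs(): the state, without advancing time (a new reading comes with each control period).
- cams.camera(name): name is "side" or "top"; returns a dict with "img" (420x560x3 uint8, red, green, blue), "fx", "fy", "cx", "cy" (pixels), "world_to_cam" (4x4, takes a point from world to camera coordinates). Camera axes: x right, y up, looking along -z (the intrinsics and any distortion apply to the point x, -y, -z); pixel columns grow to the right and rows downward; lengths in m; the calibration is good to about 2 mm. A picture is of the moment at which its call begins. There is no depth.
- robot.hand_in(): hands the job in, once; it reports no verdict.
Trained networks look in a picture, given as the dict that the camera call returned (one of the last four; its "shot" number tells which), for a name from the list of things; names that differ only in an ending like _2 or _b are one class to them, and where a whole thing is asked for, a point or a joint stands for the part that bears it (a point fixed in the world has none). Each returns a list of dicts, best first, with "conf" (0 to 1); they miss things now and then, are a little off and sometimes report something else, mostly with a low value. They report only what shows in the picture. A call takes as long as a camera call. They do not tell look-alikes from the thing itself.
- nets.outline_of(picture, name): "region" (420x560 bool, what is visible of it) and "pixel" ([column, row] in pixels, amid what is visible of it).
The state is a dict: "time": time; "q": joint angles; "joint_velocities": joint speeds; "joint_torque": joint torques, N m; "position": TCP position; "tool_rot": TCP orientation; "ft_force": force on the tool from outside, world axes, zero at the start; "moment": the same for the moment, N m; "grip_width": finger opening in m.
Only numpy, scipy, OpenCV 4.12 (cv2) and the standard library are available. Lean on these libraries where they do the work, as an engineer would, in place of code of your own. Each camera call takes 0.05 s, during which the arm holds its last target.

## Working session

There is one attempt and no reset: what is moved stays moved. The work goes in short steps, Python scripts to look and compute and a tool call to move; the robot and the scene stay as the last step left them, time stands still between calls to the robot, and variables do not carry over. Pictures are saved under pics/ and viewed, and the job is handed in when it is done.

Besides the shell and the picture viewer there is one more tool, called after "Emit:" as name([rows], argument=value, ...), one row to a line, values as JSON. play_rows: Moves the arm, as the interface text tells. Its arguments: {"type":"object","properties":{"commands":{"type":"array"},"grip":{"type":"number"},"newtons":{"type":"number"}},"required":["commands"]}

```bash
ls; mkdir -p pics; python3 - <<'E'
from rig import robot,cams,nets
import cv2,numpy as np,pickle
o=robot.get_obs();print(o)
print([a for a in dir(robot) if a[0]!='_'],robot.tcp_to_grasp)
d={}
for n in ("side","top"):
    c=cams.camera(n);d[n]=c
    cv2.imwrite(f"pics/{n}0.png",c["img"][:,:,::-1]);print(n,{k:v for k,v in c.items() if k!='img'})
    for k in ("organiser","cover","cactus","globe","mug","stapler"):
        for r in nets.outline_of(c,k)[:2]: print(k,round(r["conf"],2),r["pixel"],r["region"].sum())
pickle.dump(d,open("d0.pkl","wb"))
E
```

```text
pics
{'time': 0.0, 'q': array([-1.50946870e+00,  5.28480477e-01,  1.43385446e+00, -1.25004225e-05,
        1.18139441e+00, -1.78477811e-01]), 'joint_velocities': array([-0.00101515,  0.00026245, -0.00072557, -0.00087529,  0.00097213,
       -0.00082214]), 'joint_torque': array([-3.91797971e-05, -4.40043783e+01, -1.76591849e+01,  6.34789048e-02,
        5.81862952e-02, -1.69368645e-04]), 'position': array([ 0.14844052, -0.60638737,  0.22157806]), 'tool_rot': array([ 9.92819426e-01,  1.19617918e-01,  5.67727056e-05, -1.06684980e-03]), 'ft_force': array([ 0.08968948,  0.30599085, -0.34350306]), 'moment': array([-0.01110543,  0.0687508 , -0.00055312]), 'grip_width': 0.0874911410623803}
['Unreachable', 'get_obs', 'hand_in', 'tcp_to_grasp'] 0.0187
side {'fx': 388.6550164096422, 'fy': 388.6550164096422, 'cx': 286.18537616848647, 'cy': 210.07437588492007, 'world_to_cam': array([[-0.6825437 , -0.73078424, -0.00940717,  0.48949045],
       [ 0.52043564, -0.49503698,  0.69576227, -0.36791853],
       [-0.513109  ,  0.46999232,  0.71821053, -0.73010376],
       [ 0.        ,  0.        ,  0.    
[... 239 characters left out ...]
 253.5] 1470
stapler 0.8 [274.1, 205.9] 622
stapler 0.22 [314.2, 282.0] 7024
top {'fx': 410.8331215770297, 'fy': 410.8331215770297, 'cx': 275.205051649624, 'cy': 216.60780074293913, 'world_to_cam': array([[-0.00667902, -0.9999127 ,  0.01140086,  0.04343727],
       [ 0.98526503, -0.00463178,  0.17097184, -0.64681347],
       [-0.17090411,  0.01237479,  0.98520995, -1.01555842],
       [ 0.        ,  0.        ,  0.        ,  1.        ]]), 'shot': 2}
organiser 0.73 [247.8, 266.1] 6991
cover 0.72 [286.7, 251.1] 4807
cactus 0.92 [276.8, 269.9] 522
cactus 0.75 [382.5, 217.2] 450
globe 0.8 [166.5, 315.9] 1549
mug 0.7 [247.9, 269.7] 7113
mug 0.67 [207.7, 214.3] 998
stapler 0.86 [273.2, 188.6] 631
```

View pics/side0.png

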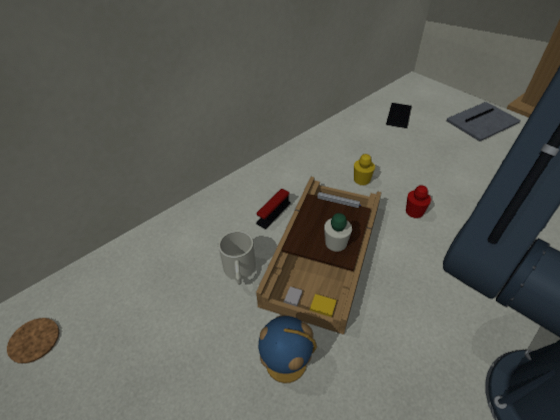

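View pics/top0.png

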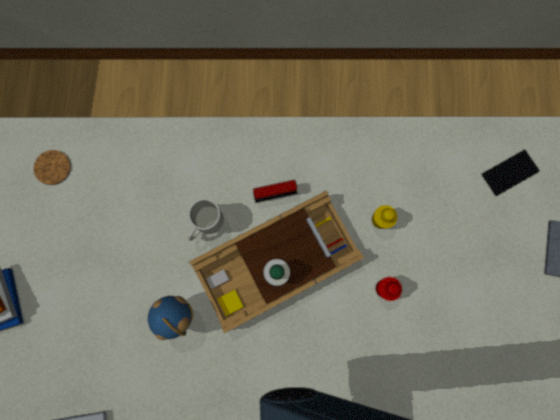

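The side view shows the organiser at about (320,255), with the lip at (338,200) at its far end and the globe at the near end. In the top view the lip is at (322,237), the green cactus at (277,271) and the globe at (167,316). The yellow and red look-alikes sit behind the lip end, at (385,217) and (389,289).

I'll zoom in to pick corners.

```bash
python3 - <<'E'
import pickle,cv2
d=pickle.load(open("d0.pkl","rb"))
def crop(n,x0,y0,w,h,f):
    im=d[n]["img"][y0:y0+h,x0:x0+w,::-1]
    im=cv2.convertScaleAbs(im,alpha=1.5,beta=20)
    im=cv2.resize(im,None,fx=f,fy=f,interpolation=cv2.INTER_CUBIC)
    for i in range(0,w,20):
        cv2.line(im,(i*f,0),(i*f,6),(0,255,255),1);cv2.putText(im,str(x0+i),(i*f,16),0,.35,(0,0,255),1)
    for i in range(0,h,20):
        cv2.line(im,(0,i*f),(6,i*f),(0,255,255),1);cv2.putText(im,str(y0+i),(8,i*f+4),0,.35,(0,0,255),1)
    cv2.imwrite(f"pics/{n}0z.png",im)
crop("top",185,185,185,150,4)
crop("side",250,170,145,165,3)
E
```

```text
(no output)
```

View pics/top0z.png

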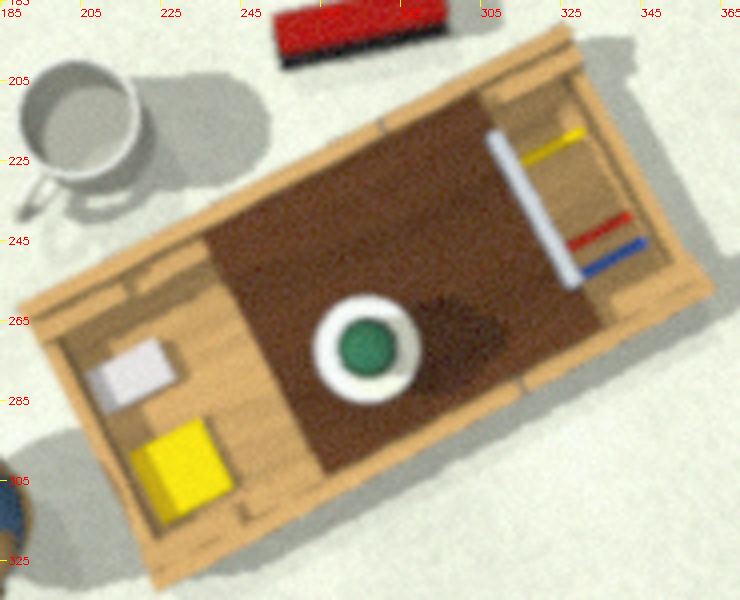

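View pics/side0z.png

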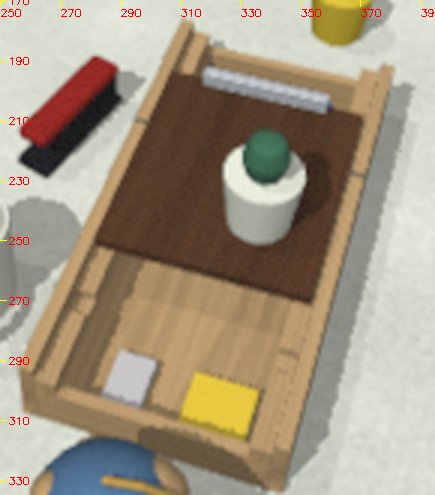

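```bash
cat > h.py <<'E'
import numpy as np,cv2
from scipy.optimize import least_squares
def proj(c,P):
    P=np.atleast_2d(P);q=(c["world_to_cam"][:3,:3]@P.T).T+c["world_to_cam"][:3,3]
    return np.c_[c["cx"]+c["fx"]*q[:,0]/-q[:,2], c["cy"]+c["fy"]*(-q[:,1])/-q[:,2]]
def unproj(c,px,z):
    R=c["world_to_cam"][:3,:3];t=c["world_to_cam"][:3,3]
    d=R.T@np.array([(px[0]-c["cx"])/c["fx"],-(px[1]-c["cy"])/c["fy"],-1]);o=-R.T@t
    return o+d*(z-o[2])/d[2]
def o2w(p,L):
    L=np.atleast_2d(L);c,s=np.cos(p[2]),np.sin(p[2])
    return np.c_[p[0]+c*L[:,0]-s*L[:,1],p[1]+s*L[:,0]+c*L[:,1],L[:,2]]
def w2o(p,W):
    W=np.atleast_2d(W);c,s=np.cos(p[2]),np.sin(p[2]);d=W-np.array([p[0],p[1],0])
    return np.c_[c*d[:,0]+s*d[:,1],-s*d[:,0]+c*d[:,1],d[:,2]]
E
python3 - <<'E'
from h import *
import pickle
d=pickle.load(open("d0.pkl","rb"))
T=[((.1,-.2,.064),(327.5,191)),((-.1,-.2,.064),(363.75,256.25)),((-.1,.2,.064),(224.25,332.5)),((.1,.2,.064),(189.5,261)),((.094,-.06,.064),(281,216)),((-.094,-.06,.064),(315,281.2))]
S=[((.1,-.2,.064),(312.3,176.7)),((-.1,-.2,.064),(380.7,192)),((.1,.2,.064),(257.3,296)),((.094,-.06,.064),(297.3,210)),((-.094,-.06,.064),(369.3,227.7))]
def res(p,sets):
    return np.concatenate([(proj(d[n],o2w(p,[a for a,_ in s]))-np.array([b for _,b in s])).ravel() for n,s in sets])
for sets in ([("top",T)],[("side",S)],[("top",T),("side",S)]):
    best=min((least_squares(lambda p:res(p,sets),[.5,0,a]) for a in (0.5,1.5,-1,2.5)),key=lambda r:r.cost)
    print(best.x,np.round(best.fun,1))
p=best.x;np.save("org.npy",p)
for px in ((236,243.5),(266.5,303.5),(303.25,208.5),(336.5,266.2)): print(np.round(w2o(p,unproj(d["top"],px,.07))*1000,1))
for px in ((250+97/3,170+245/3),(250+313/3,170+302/3)): print('side',np.round(w2o(p,unproj(d["side"],px,.07))*1000,1))
for px in ((185+495/4,185+128/4),(185+582/4,185+284/4)):print('lip',np.round(w2o(p,unproj(d["top"],px,.085))*1000,1))
from rig import robot
o=robot.get_obs();print(w2o(p,o["position"]))
import scipy.spatial.transform as t
print(t.Rotation.from_quat(o["tool_rot"]).as_matrix().round(3))
E
```

```text
[0.53611346 0.03573988 0.47601082] [-0.5 -1.4  1.1  1.2 -0.2  0.4 -0.7 -0.3 -0.2 -0.   0.5 -0.1]
[0.53178814 0.03811045 0.49267898] [-2.1  0.2  0.8  0.1  0.4 -1.9 -0.1  1.4  0.7  0.9]
[0.53459043 0.03653761 0.48278383] [-1.3 -1.1  0.8  1.2 -0.   1.4 -1.   0.9 -0.8  0.5  0.4  0.3 -1.6 -0.6
  1.  -0.3 -0.5 -3.8 -0.1  0.4  0.4  0.3]
[[84.4 72.5 70. ]]
[[-83.9  73.8  70. ]]
[[  83.8 -122.    70. ]]
[[ -85.5 -125.    70. ]]
side [[83.3 83.4 70. ]]
side [[-85.9  81.8  70. ]]
lip [[  56.  -121.3   85. ]]
lip [[ -56.  -121.7   85. ]]
[[-0.64081829 -0.39081103  0.22258614]]
[[ 0.971  0.238 -0.   ]
 [ 0.238 -0.971 -0.   ]
 [-0.     0.    -1.   ]]
```

Emit:
play_rows([
  {"x":40,"y":-26,"z":0,"spin":0},
  {"x":40,"y":-26,"z":0,"spin":0},
  {"x":40,"y":-26,"z":0,"spin":0},
  {"x":40,"y":-26,"z":0,"spin":0},
  {"x":40,"y":-26,"z":0,"spin":0},
  {"x":40,"y":-26,"z":0,"spin":0},
  {"x":40,"y":-26,"z":0,"spin":0},
  {"x":40,"y":-26,"z":0,"spin":0},
], grip=0.5)

```text
time: 1.5
position: [0.4155, -0.3291, 0.2219]
tool_rot: [0.994, 0.113, 0.0, 0.005]
ft_force: [1.0, -0.9, -0.2]
grip_width: 0.0443
```

Emit:
play_rows([
  {"x":0,"y":0,"z":0,"spin":-0.14},
  {"x":0,"y":0,"z":0,"spin":-0.14},
  {"x":0,"y":0,"z":0,"spin":-0.14},
  {"x":0,"y":0,"z":0,"spin":-0.14},
  {"x":0,"y":0,"z":0,"spin":-0.14},
  {"x":0,"y":0,"z":0,"spin":-0.14},
  {"x":0,"y":0,"z":0,"spin":-0.14},
  {"x":0,"y":0,"z":0,"spin":-0.14},
])

```text
time: 2.3
position: [0.4217, -0.3211, 0.2234]
tool_rot: [0.763, 0.646, -0.001, 0.006]
ft_force: [-1.1, -0.3, -1.0]
grip_width: 0.0434
```

```bash
cat > st.py <<'E'
from h import *
from rig import robot
from scipy.spatial.transform import Rotation as Ro
import sys
p=np.load("org.npy");p[:]=[.5355,.0360,.478]
def st(tx=0,ty=-.16,tz=.22):
    o=robot.get_obs();R=Ro.from_quat(o["tool_rot"]).as_matrix();f=o["ft_force"]
    q=w2o(p,o["position"])[0]
    dw=o2w(p,[[tx,ty,tz]])[0]-o["position"]
    fo=w2o([0,0,p[2]],f)[0]
    ang=np.arctan2(R[1,0],R[0,0]); e=(p[2]+np.pi/2-ang+np.pi)%(2*np.pi)-np.pi
    print("t",round(o["time"],2),"org mm",np.round(q*1000,1),"tool shift mm",np.round(R.T@dw*1000,1),"spin",round(-e,3),"F org",np.round(fo,1),"w",round(o["grip_width"]*1000),"tilt",np.round(R[:,2],3),"q",np.round(o["q"],2))
if __name__=="__main__": st(*[float(a)/1000 for a in sys.argv[1:]])
E
python3 st.py
```

```text
t 2.3 org mm [-265.4 -264.7  223.4] tool shift mm [243.  149.4   2.2] spin -0.644 F org [-1.1  0.2 -1. ] w 43 tilt [ 0.005 -0.01  -1.   ] q [-0.86  0.39  1.68 -0.    1.06 -0.69]
```

Emit:
play_rows([
  {"x":0,"y":0,"z":0,"spin":-0.13},
  {"x":0,"y":0,"z":0,"spin":-0.13},
  {"x":0,"y":0,"z":0,"spin":-0.13},
  {"x":0,"y":0,"z":0,"spin":-0.13},
  {"x":0,"y":0,"z":0,"spin":-0.13},
])

```text
time: 2.8
position: [0.4219, -0.3213, 0.2242]
tool_rot: [0.505, 0.863, -0.003, 0.006]
ft_force: [1.0, -0.1, -0.3]
grip_width: 0.0434
```

```bash
python3 st.py 0 -165 220
```

```text
t 2.8 org mm [-265.2 -265.   224.2] tool shift mm [ 90.9 268.5   2.9] spin 0.034 F org [ 0.8 -0.5 -0.3] w 43 tilt [ 0.006 -0.012 -1.   ] q [-0.86  0.39  1.68 -0.    1.06 -1.37]
```

Emit:
play_rows([
  {"x":13,"y":40,"z":0,"spin":0},
  {"x":13,"y":40,"z":0,"spin":0},
  {"x":13,"y":40,"z":0,"spin":0},
  {"x":13,"y":40,"z":0,"spin":0},
  {"x":13,"y":40,"z":0,"spin":0},
  {"x":13,"y":40,"z":0,"spin":0},
  {"x":12,"y":30,"z":0,"spin":0.03},
])

```text
time: 3.5
position: [0.6193, -0.1094, 0.224]
tool_rot: [0.521, 0.853, -0.004, 0.008]
ft_force: [-0.0, 0.0, 0.5]
grip_width: 0.0435
```

```bash
python3 st.py 0 -165 100
```

```text
t 3.5 org mm [   7.5 -167.6  224. ] tool shift mm [  4.9  -7.7 123.9] spin -0.004 F org [-0.   0.   0.5] w 44 tilt [ 0.01  -0.016 -1.   ] q [-0.35  0.53  1.43 -0.01  1.17 -0.82]
```

Emit:
play_rows([
  {"x":1,"y":-3,"z":40,"spin":0},
  {"x":0,"y":-3,"z":40,"spin":0},
  {"x":0,"y":-2,"z":35,"spin":0},
  {"x":0,"y":0,"z":0,"spin":0},
])

```text
time: 3.9
position: [0.6202, -0.1089, 0.1085]
tool_rot: [0.518, 0.855, -0.002, 0.013]
ft_force: [-1.0, -0.1, 0.8]
grip_width: 0.0433
```

```bash
python3 st.py 0 -165 66; cat > look.py <<'E'
import sys,cv2,pickle
from rig import cams
s=sys.argv[1];d={}
out=[]
for n,(x0,y0,w,h) in (("top",(185,175,185,165)),("side",(250,150,145,185))):
    c=cams.camera(n);d[n]=c
    im=cv2.convertScaleAbs(c["img"][y0:y0+h,x0:x0+w,::-1],alpha=1.5,beta=20)
    f=3 if n=="side" else 4
    im=cv2.resize(im,(int(w*.0)+ (w*555//h) if n=="side" else 0,555) if 0 else None,fx=3 if n=="side" else 4,fy=3 if n=="side" else 4,interpolation=cv2.INTER_CUBIC)
    cv2.imwrite(f"pics/{n}{s}z.png",im[:600])
pickle.dump(d,open(f"d{s}.pkl","wb"))
E
python3 look.py 1
```

```text
t 3.9 org mm [   8.6 -167.6  108.5] tool shift mm [ 3.7 -9.  42.3] spin 0.004 F org [-1.   0.4  0.8] w 43 tilt [ 0.021 -0.018 -1.   ] q [-0.35  0.67  1.53 -0.01  0.92 -0.82]
```

View pics/top1z.png

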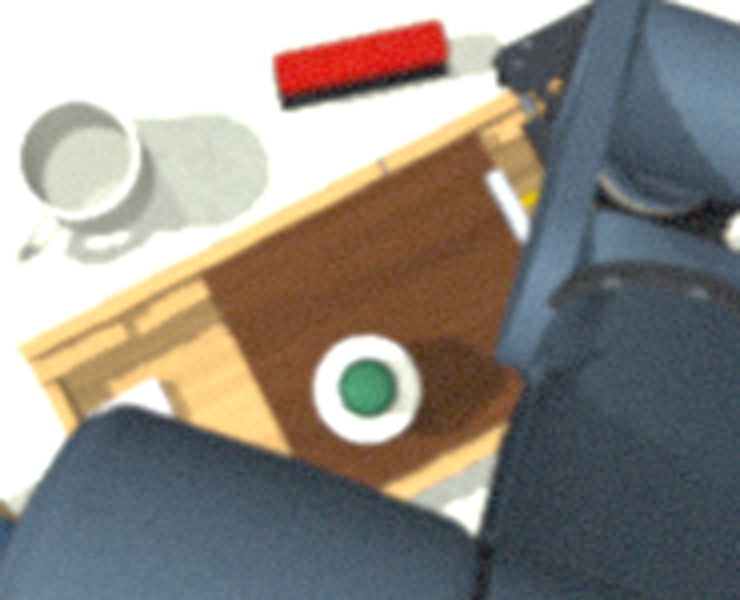

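View pics/side1z.png

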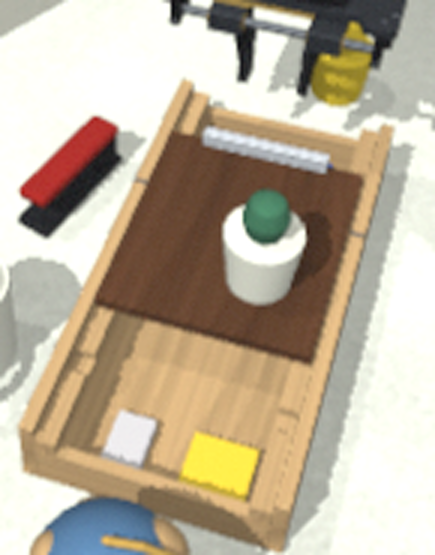

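The side view shows the fingers behind the lip, near zoom (275,60), with the cactus upright. I'll descend to pushing height.

Emit:
play_rows([
  {"x":0,"y":-5,"z":22,"spin":0},
  {"x":0,"y":-4,"z":18,"spin":0},
  {"x":0,"y":0,"z":2,"spin":0},
])

```text
time: 4.3
position: [0.6239, -0.1181, 0.0789]
tool_rot: [0.518, 0.855, 0.0, 0.027]
ft_force: [-0.3, 0.3, 0.1]
grip_width: 0.0435
```

```bash
python3 st.py 0 -135 66
```

```text
t 4.3 org mm [   7.6 -177.5   78.9] tool shift mm [43.  -7.8 10.8] spin 0.003 F org [-0.2  0.4  0.1] w 44 tilt [ 0.046 -0.027 -0.999] q [-0.36  0.71  1.56 -0.01  0.83 -0.83]
```

Emit:
play_rows([
  {"x":15,"y":-4,"z":6,"spin":0},
  {"x":10,"y":-3,"z":4,"spin":0},
  {"x":8,"y":-2,"z":2,"spin":0},
])

```text
time: 4.6
position: [0.6072, -0.0959, 0.072]
tool_rot: [0.519, 0.854, 0.002, 0.034]
ft_force: [-0.6, -0.0, -0.0]
grip_width: 0.0434
```

```bash
python3 st.py 0 -135 66
```

```text
t 4.6 org mm [   3.  -150.1   72. ] tool shift mm [15.4 -3.2  5. ] spin 0.0 F org [-0.5  0.3 -0. ] w 43 tilt [ 0.061 -0.033 -0.998] q [-0.33  0.69  1.63 -0.02  0.75 -0.8 ]
```

Emit:
play_rows([
  {"x":5,"y":-2,"z":4,"spin":0},
  {"x":5,"y":-1,"z":2,"spin":0},
  {"x":4,"y":0,"z":0,"spin":0},
  {"x":4,"y":0,"z":0,"spin":0},
])

```text
time: 5.0
position: [0.5983, -0.0813, 0.0673]
tool_rot: [0.518, 0.855, 0.002, 0.038]
ft_force: [1.6, -4.0, -1.4]
grip_width: 0.0435
```

```bash
python3 st.py 0 -135 66
```

```text
t 5.0 org mm [   1.8 -133.    67.3] tool shift mm [-1.9 -1.9  1.3] spin 0.002 F org [-0.4 -4.3 -1.4] w 44 tilt [ 0.067 -0.036 -0.997] q [-0.31  0.69  1.66 -0.02  0.72 -0.78]
```

Emit:
play_rows([
  {"x":4,"y":0,"z":0,"spin":0},
  {"x":4,"y":0,"z":-0.3,"spin":0},
  {"x":4,"y":0,"z":-0.3,"spin":0},
  {"x":4,"y":0,"z":-0.3,"spin":0},
  {"x":4,"y":0,"z":-0.3,"spin":0},
])

```text
time: 5.5
position: [0.5912, -0.0647, 0.0675]
tool_rot: [0.518, 0.854, 0.002, 0.041]
ft_force: [1.0, -2.9, -2.6]
grip_width: 0.0436
```

```bash
python3 st.py 0 -69.5 67
```

```text
t 5.5 org mm [   3.2 -115.1   67.5] tool shift mm [45.5 -3.  -2.7] spin 0.001 F org [-0.5 -3.1 -2.6] w 44 tilt [ 0.073 -0.039 -0.997] q [-0.29  0.68  1.69 -0.03  0.69 -0.75]
```

Emit:
play_rows([
  {"x":4,"y":0,"z":0.2,"spin":0},
  {"x":4,"y":0,"z":0,"spin":0},
  {"x":4,"y":0,"z":0,"spin":0},
  {"x":4,"y":0,"z":0,"spin":0},
  {"x":4,"y":0,"z":0,"spin":0},
])

```text
time: 6.0
position: [0.5835, -0.0489, 0.0675]
tool_rot: [0.517, 0.855, 0.001, 0.045]
ft_force: [0.9, -5.2, -0.2]
grip_width: 0.0437
```

```bash
python3 st.py 0 -69.5 67; python3 look.py 2
```

```text
t 6.0 org mm [  3.6 -97.5  67.5] tool shift mm [28.  -3.5 -1.8] spin 0.002 F org [-1.6 -5.  -0.2] w 44 tilt [ 0.078 -0.045 -0.996] q [-0.26  0.67  1.72 -0.04  0.67 -0.72]
```

View pics/side2z.png

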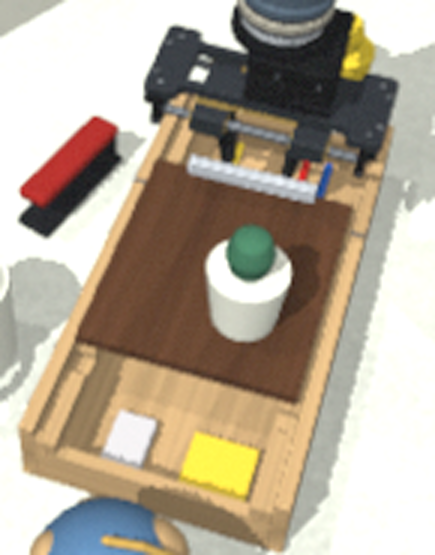

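The cover has advanced with the cactus upright at (248,280), and both fingers are on the lip.

Emit:
play_rows([
  {"x":4,"y":-0.5,"z":0,"spin":0},
  {"x":4,"y":-0.5,"z":0,"spin":0},
  {"x":4,"y":-0.5,"z":0,"spin":0},
  {"x":4,"y":-0.5,"z":0,"spin":0},
])

```text
time: 6.5
position: [0.5766, -0.0357, 0.0674]
tool_rot: [0.517, 0.854, 0.002, 0.048]
ft_force: [2.5, -4.1, 1.7]
grip_width: 0.0431
```

```bash
python3 st.py 0 -69.5 67
```

```text
t 6.5 org mm [  3.4 -82.6  67.4] tool shift mm [13.1 -3.4 -0.8] spin 0.002 F org [ 0.3 -4.8  1.7] w 43 tilt [ 0.083 -0.046 -0.995] q [-0.24  0.66  1.74 -0.04  0.65 -0.69]
```

Emit:
play_rows([
  {"x":2.5,"y":0,"z":0,"spin":0},
  {"x":2.5,"y":0,"z":0,"spin":0},
  {"x":2.5,"y":0,"z":0,"spin":0},
])

```text
time: 6.8
position: [0.5733, -0.029, 0.0674]
tool_rot: [0.517, 0.855, 0.002, 0.049]
ft_force: [2.1, -5.5, 1.3]
grip_width: 0.0438
```

```bash
python3 st.py 0 -69.5 67
```

```text
t 6.8 org mm [  3.7 -75.1  67.4] tool shift mm [ 5.7 -3.7 -0.3] spin 0.003 F org [-0.6 -5.8  1.3] w 44 tilt [ 0.085 -0.047 -0.995] q [-0.23  0.66  1.75 -0.05  0.64 -0.68]
```

Emit:
play_rows([
  {"x":2,"y":0,"z":0,"spin":0},
  {"x":1.5,"y":0,"z":0,"spin":0},
])

```text
time: 7.0
position: [0.571, -0.0252, 0.067]
tool_rot: [0.517, 0.855, 0.002, 0.048]
ft_force: [3.2, -4.6, 2.4]
grip_width: 0.0439
```

```bash
python3 st.py 0 -69.5 67; python3 look.py 3
```

```text
t 7.0 org mm [  3.4 -70.7  67. ] tool shift mm [ 1.2 -3.4 -0.3] spin 0.003 F org [ 0.7 -5.6  2.4] w 44 tilt [ 0.084 -0.047 -0.995] q [-0.22  0.66  1.76 -0.05  0.63 -0.67]
```

View pics/side3z.png

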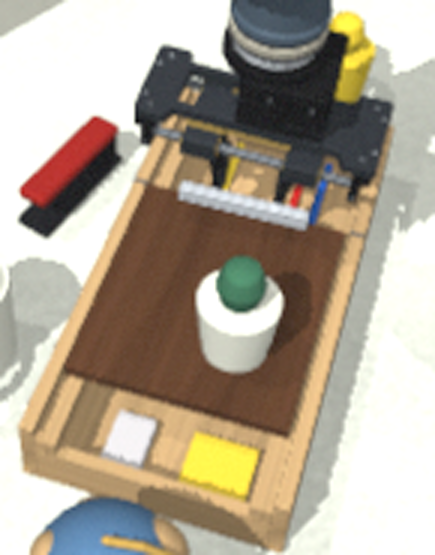

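Emit:
play_rows([
  {"x":1.5,"y":0,"z":0,"spin":0},
  {"x":1.5,"y":0,"z":0,"spin":0},
])

```text
time: 7.3
position: [0.5701, -0.0231, 0.067]
tool_rot: [0.517, 0.855, 0.001, 0.049]
ft_force: [1.9, -6.2, 0.8]
grip_width: 0.0433
```

```bash
python3 st.py 0 -69.5 67
```

```text
t 7.3 org mm [  3.5 -68.4  67. ] tool shift mm [-1.1 -3.5 -0.1] spin 0.003 F org [-1.2 -6.4  0.8] w 43 tilt [ 0.085 -0.048 -0.995] q [-0.22  0.66  1.76 -0.05  0.63 -0.67]
```

Emit:
play_rows([
  {"x":1.5,"y":0,"z":0,"spin":0},
  {"x":1.5,"y":0,"z":0,"spin":0},
])

```text
time: 7.5
position: [0.5697, -0.0222, 0.0671]
tool_rot: [0.516, 0.855, 0.001, 0.05]
ft_force: [1.6, -10.1, -0.7]
grip_width: 0.0433
```

```bash
python3 st.py 0 -69.5 67; python3 look.py 4
```

```text
t 7.5 org mm [  3.6 -67.4  67.1] tool shift mm [-2.1 -3.6  0.1] spin 0.004 F org [-3.2 -9.7 -0.7] w 43 tilt [ 0.087 -0.051 -0.995] q [-0.22  0.66  1.76 -0.05  0.63 -0.66]
```

View pics/side4z.png

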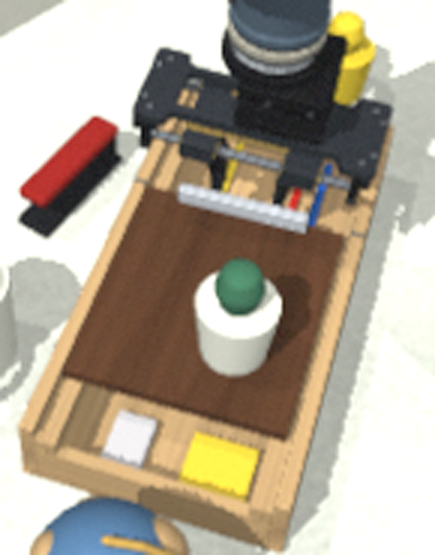

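View pics/top4z.png

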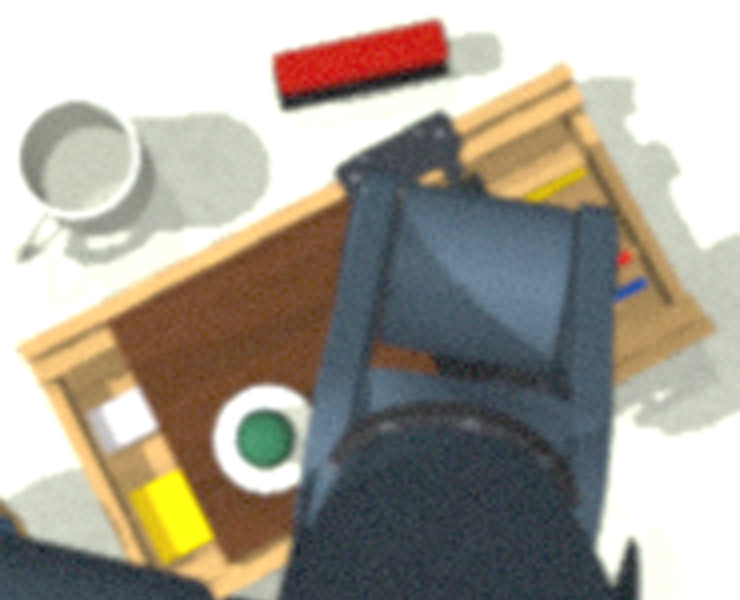

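```bash
python3 - <<'E'
from h import *
import pickle
p=[.5355,.0360,.478]
for k,n in ((3,"side"),(4,"side"),(4,"top")):
    d=pickle.load(open(f"d{k}.pkl","rb"))[n]
    for nm,y,z in (("slid",.037,.07),("slid",.04,.07),("home",.04,.064),("home",.043,.064)):
        P=o2w(p,[[.086,y+.1,z],[-.086,y+.1,z],[.055,y-.1,z+.015],[-.055,y-.1,z+.015]])
        f,x0,y0=(3,250,150) if n=="side" else (4,185,175)
        print(k,n,nm,y,np.round((proj(d,P)-[x0,y0])*f).astype(int).tolist())
# edge shift between d3 and d4
a,b=[pickle.load(open(f"d{k}.pkl","rb"))["side"]["img"] for k in (3,4)]
im=np.hstack([cv2.resize(cv2.convertScaleAbs(x[260:310,265:355,::-1],alpha=2,beta=20),None,fx=4.4,fy=8,interpolation=cv2.INTER_CUBIC) for x in (a,b)])
cv2.imwrite("pics/cmp.png",im)
E
```

```text
3 side slid 0.037 [[68, 356], [295, 422], [187, 171], [316, 202]]
3 side slid 0.04 [[67, 359], [294, 425], [186, 173], [315, 205]]
3 side home 0.04 [[67, 364], [293, 430], [186, 178], [314, 210]]
3 side home 0.043 [[66, 367], [292, 433], [185, 181], [313, 212]]
4 side slid 0.037 [[68, 356], [295, 422], [187, 171], [316, 202]]
4 side slid 0.04 [[67, 359], [294, 425], [186, 173], [315, 205]]
4 side home 0.04 [[67, 364], [293, 430], [186, 178], [314, 210]]
4 side home 0.043 [[66, 367], [292, 433], [185, 181], [313, 212]]
4 top slid 0.037 [[113, 317], [237, 564], [416, 211], [500, 366]]
4 top slid 0.04 [[109, 319], [232, 566], [412, 213], [495, 368]]
4 top home 0.04 [[110, 320], [233, 566], [412, 214], [495, 369]]
4 top home 0.043 [[106, 322], [229, 568], [407, 217], [490, 371]]
```

View pics/cmp.png

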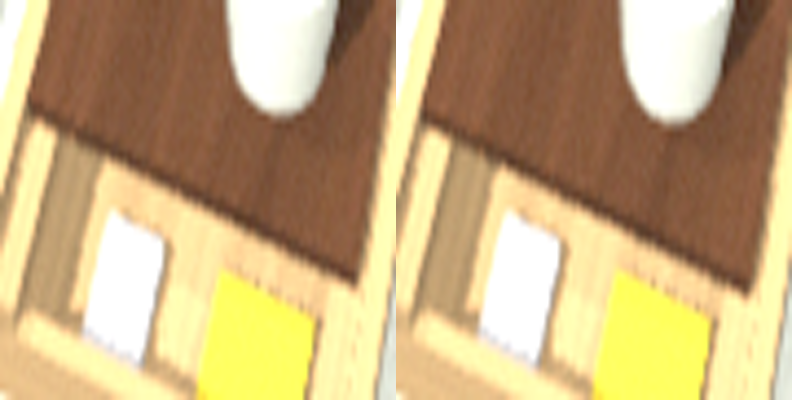

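```bash
cat > edge.py <<'E'
from h import *
import pickle,sys
p=[.5355,.0360,.478]
def prof(c,x,z,ys):
    P=o2w(p,[[x,y,z] for y in ys]);q=proj(c,P).astype(np.float32)
    g=cv2.cvtColor(c["img"],cv2.COLOR_RGB2GRAY).astype(np.float32)
    return cv2.remap(g,q[:,0].reshape(1,-1),q[:,1].reshape(1,-1),cv2.INTER_LINEAR)[0]
def edge(c,y0,xs,z):
    # front edge of the cover: dark -> bright crossing along organiser y; returns y per x
    ys=np.arange(y0-.03,y0+.03,.0005);out=[]
    for x in xs:
        f=prof(c,x,z,ys);f=np.convolve(f,np.ones(5)/5,'same')
        dark=np.median(f[10:30]);i=np.argmax(np.diff(f)[8:-8])+8
        lo=dark;hi=f[min(i+8,len(f)-1)];h=(lo+hi)/2
        j=np.where((f[:-1]<h)&(f[1:]>=h))[0]
        out.append(ys[j[np.argmin(abs(j-i))]]*1000 if len(j) else np.nan)
    return np.array(out)
if __name__=="__main__":
    ks=sys.argv[1:]
    for k in ks:
        d=pickle.load(open(f"d{k}.pkl","rb"))
        y0=.075 if k in "01" else .137
        for n in ("top","side"):
            for z in (.07,.064):
                print(k,n,z,np.round(edge(d[n],y0,np.arange(-.06,.07,.02),z),1))
E
python3 edge.py 0 1 3 4
```

```text
0 top 0.07 [76.5 76.5 75.5 76.  76.  76.  77.5]
0 top 0.064 [77.  76.5 76.  76.  76.  76.  77.5]
0 side 0.07 [85.  84.5 84.5 84.5 84.5 84.5 85.5]
0 side 0.064 [80.5 80.  80.  80.5 80.  80.  81. ]
1 top 0.07 [84.5 74.5 76.  76.  76.  75.5 76.5]
1 top 0.064 [84.5 74.5 76.5 76.  76.  75.5 77. ]
1 side 0.07 [85.  84.5 84.5 84.5 84.5 84.5 85.5]
1 side 0.064 [80.5 80.  80.  80.5 80.  80.  81. ]
3 top 0.07 [139.  139.  140.  139.  139.  139.  139.5]
3 top 0.064 [139.  139.5 141.  139.5 139.5 139.5 140. ]
3 side 0.07 [151.5 151.  151.5 151.5 151.5 151.5 152. ]
3 side 0.064 [147.5 147.  147.5 147.5 148.  147.5 148.5]
4 top 0.07 [142.  144.  147.  142.5 142.5 142.5 141.5]
4 top 0.064 [142.5 144.5 148.5 143.  143.  142.5 142.5]
4 side 0.07 [154.  154.  154.  154.5 154.  154.  154.5]
4 side 0.064 [150.  150.5 150.5 150.5 150.5 150.5 151. ]
```

```bash
sed -i 's/y0=.075 if k in "01" else .137/y0=.075 if k in "01" else .112 if k=="2" else .137/' edge.py; python3 edge.py 2
```

```text
2 top 0.07 [112.5 112.5 113.5 113.  128.5 113.  114. ]
2 top 0.064 [113.  113.  114.  113.5 129.  113.5 114.5]
2 side 0.07 [122.5 122.  122.  122.  122.5 122.  123. ]
2 side 0.064 [118.  118.  118.  118.  118.  118.  118.5]
```

The edges agree: the cover was still riding on the rails in shot 2. In shots 3 and 4 it had dropped about 6 mm, and the push force rose as it met the notch walls. I'll back off now.

Emit:
play_rows([
  {"x":-3,"y":0,"z":0,"spin":0},
  {"x":-8,"y":0,"z":0,"spin":0},
  {"x":-15,"y":0,"z":0,"spin":0},
  {"x":-15,"y":0,"z":-5,"spin":0},
  {"x":0,"y":0,"z":-30,"spin":0},
  {"x":0,"y":0,"z":-40,"spin":0},
  {"x":0,"y":0,"z":-40,"spin":0},
  {"x":0,"y":0,"z":-40,"spin":0},
])

```text
time: 8.4
position: [0.5705, -0.0535, 0.2219]
tool_rot: [0.519, 0.854, -0.002, 0.035]
ft_force: [0.6, -0.0, 0.4]
grip_width: 0.0434
```

```bash
python3 st.py 0 -110 220
```

```text
t 8.4 org mm [-10.1 -95.6 221.9] tool shift mm [-14.3  10.    3.1] spin 0.0 F org [ 0.5 -0.3  0.4] w 43 tilt [ 0.059 -0.039 -0.998] q [-0.28  0.43  1.61 -0.03  1.03 -0.74]
```

Emit:
play_rows([
  {"x":-30,"y":-25,"z":0,"spin":0},
  {"x":-30,"y":-25,"z":0,"spin":0},
  {"x":-30,"y":-30,"z":0,"spin":0},
  {"x":-30,"y":-35,"z":0,"spin":0},
  {"x":-30,"y":-35,"z":0,"spin":0},
  {"x":-30,"y":-35,"z":0,"spin":0},
  {"x":-30,"y":-35,"z":0,"spin":0},
  {"x":0,"y":0,"z":0,"spin":0},
])

```text
time: 9.2
position: [0.4749, -0.3592, 0.241]
tool_rot: [0.517, 0.854, 0.001, 0.047]
ft_force: [0.7, 0.2, -0.3]
grip_width: 0.0437
```

```bash
python3 st.py; python3 look.py 5; python3 edge.py 5; python3 - <<'E'
import pickle,cv2
d=pickle.load(open("d5.pkl","rb"))
for n in d: cv2.imwrite(f"pics/{n}5f.png",d[n]["img"][:,:,::-1])
E
```

```text
t 9.2 org mm [-235.6 -323.   241. ] tool shift mm [163.8 235.2  20. ] spin 0.002 F org [ 0.7 -0.2 -0.3] w 44 tilt [ 0.082 -0.047 -0.996] q [-0.85  0.43  1.56  0.03  1.06 -1.35]
5 top 0.07 [142.  144.  147.  142.5 142.5 142.  141.5]
5 top 0.064 [142.5 145.  149.5 143.  143.  142.5 142. ]
5 side 0.07 [154.  154.  154.  154.  154.  154.  154.5]
5 side 0.064 [150.5 150.5 150.5 150.5 150.5 150.5 151. ]
```

View pics/top5z.png

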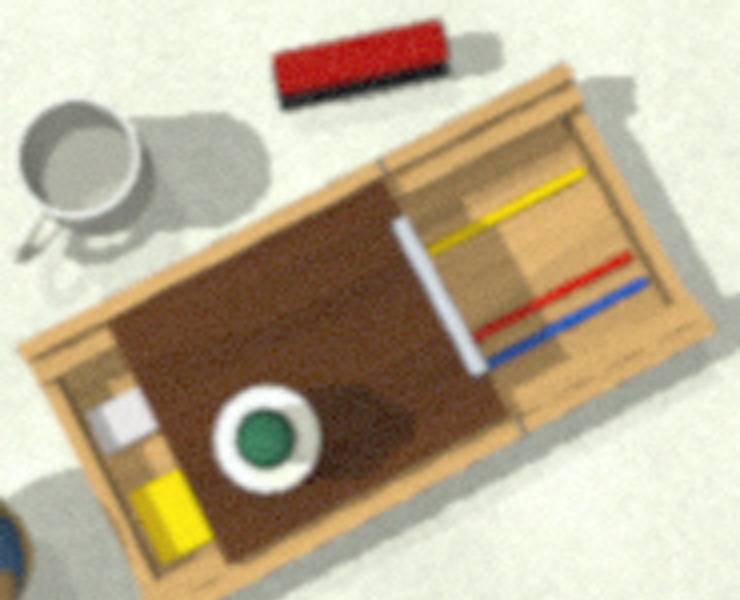

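View pics/side5z.png

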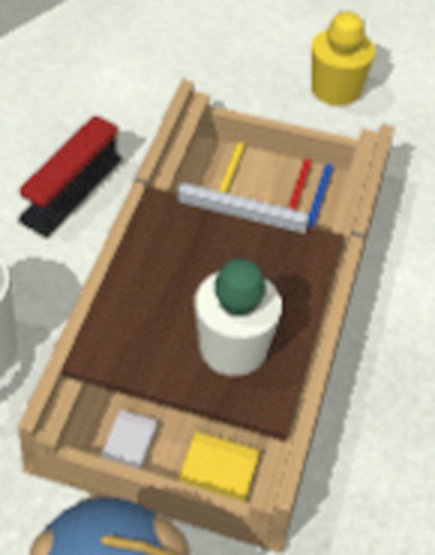

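View pics/side5f.png

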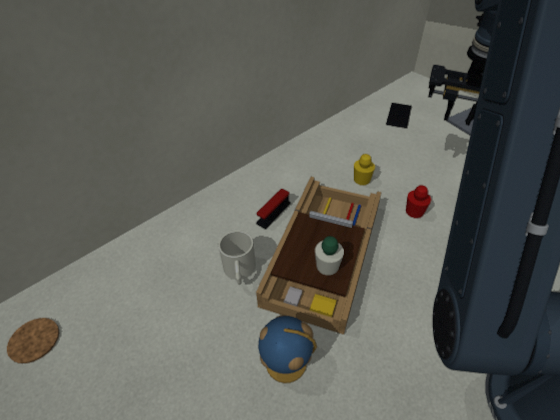

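```bash
python3 - <<'E'
from h import *
import pickle
p=[.5355,.0360,.478]
D={k:pickle.load(open(f"d{k}.pkl","rb")) for k in (1,5)}
# lip bright front strip: track top-of-lip centre line by brightness centroid along organiser y
def lip(c,y0,x,z):
    ys=np.arange(y0-.02,y0+.02,.0005);P=o2w(p,[[x,y,z] for y in ys]);q=proj(c,P).astype(np.float32)
    b=cv2.remap(c["img"][:,:,2].astype(np.float32),q[:,0].reshape(1,-1),q[:,1].reshape(1,-1),cv2.INTER_LINEAR)[0]
    w=np.clip(b-(b.min()+b.max())/2,0,None);return 1000*(w*ys).sum()/w.sum()
for k,y0 in ((1,-.115),(5,-.05)):
    for n in ("top","side"):
        for dz in ((0,) if k==1 else (0,-.006)):
            print(k,n,dz,[round(lip(D[k][n],y0+(.008 if n=="side" else 0),x,.082+dz),1) for x in (-.045,-.03,.0,.03,.045)])
E
python3 st.py
```

```text
1 top 0 [np.float64(-98.6), np.float64(-102.1), np.float64(-126.1), np.float64(-117.6), np.float64(-117.4)]
1 side 0 [np.float64(-116.5), np.float64(-116.8), np.float64(-116.4), np.float64(-116.3), np.float64(-116.6)]
5 top 0 [np.float64(-50.4), np.float64(-50.2), np.float64(-50.2), np.float64(-50.1), np.float64(-50.2)]
5 top -0.006 [np.float64(-51.0), np.float64(-50.8), np.float64(-50.8), np.float64(-50.7), np.float64(-50.8)]
5 side 0 [np.float64(-44.8), np.float64(-43.8), np.float64(-44.4), np.float64(-44.6), np.float64(-44.3)]
5 side -0.006 [np.float64(-50.3), np.float64(-49.2), np.float64(-50.0), np.float64(-50.2), np.float64(-49.8)]
t 9.3 org mm [-232.3 -318.9  240.4] tool shift mm [158.8 232.3  20.7] spin 0.005 F org [-0.   0.  -0.2] w 43 tilt [ 0.081 -0.042 -0.996] q [-0.84  0.43  1.56  0.04  1.06 -1.35]
```

The rear (lip) end also dropped 6 mm: with that drop, the top and side shifts agree at 66.7 and 66.5 mm. The last pictures show the lip end at the wall marks, the cactus upright at side (238,320), and the globe, mug, stapler and look-alikes where they were.

```bash
python3 -c "
from rig import robot
print(robot.hand_in())"
```

```text
the job is handed in; nothing more can be done
None
```

The cover is home in its notches, with the green cactus still standing on it. I pushed it about 66 mm along the rails with both fingertips on the lip. I then backed off, lifted clear and handed in at about 9.3 s.

- **Drop:** compared with the start, the top and side cameras agree on the cover's travel only if both its ends sank 6 mm. Before the notches the same check showed no drop.
- **Push force:** it was about 3–6 N while sliding, and rose to about 10 N at the notch walls, where I stopped. That is below the 25 N the notches hold.
- **Final pictures:** the lip end is at the wall marks. The globe, mug and stapler look unmoved, and the hand is clear with no contact force.

**Disagreements:**
- The side camera put the cover about 9 mm further along than the top camera, so I relied on changes between pictures.
- The cover sits about 2–3 mm past nominal, towards the far end of the notch play.
- The tool drifted to about 5.5° of tilt during the push, with no visible effect.

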